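# Load the counter cassette in counting order

## Robot

A 6-joint arm with a two-finger parallel gripper is mounted at the origin on a cart in front of the work surface, level with it; the furniture and walls round the work are solid. World frame = base frame: x ahead of the robot, y to its left, z up, the work surface at z = 0. Lengths are in m, angles in rad, forces in N, time in s.
With the tool pointing down it reaches from about 0.225 to 0.875 m from the base axis. Payload 3.4 kg.
Tool frame: the origin (TCP) lies at the very end of the fingers, on their centre line; the grasp point (between the pads) lies 19 mm behind it; z points along the fingers, y is the line along which they close (so a half turn about z gives the same grasp; the last joint's range is limited). The gripper opens to 85 mm and grips with 20 to 120 N. Pads are 22 mm wide; open, the fingers measure 114 mm over their backs; the gripper's body (76 mm by 85 mm) begins 54 mm behind the grasp point. The pads swing forward as they close: fully open they stand 13 mm farther back than shut.
Start: joints at [-1.346, 0.276, 1.505, -0, 1.361, -0.121], TCP at [0.195, -0.541, 0.231] pointing down, gripper open.
Joint ranges: [-2.89, 2.89], [-0.75, 2.08], [0.22, 2.7], [-1.18, 4.32], [0.11, 2.71], [-2.7, 2.7]. Speed limits (rad/s): [2.57, 2.57, 3.14, 3.14, 3.14, 3.14].

## Interface

Orientations are given as a unit quaternion [w, x, y, z].
In Python, from rig import get_state, optics, sign_off gives the robot as it stands.
- The arm moves only by the tool send_rows, never from a script. Its argument "increments" is a list of rows, each an object with "gripper": the gripper's target within -1 to 1 (shut at 1, half-way at 0, fully open at -1); "linear": the shift along the world's x, y, z in m, a list of three; "delta_rot": the turn, a rotation vector about the world's x, y, z in rad, a list of three. In form: [{"gripper": gripper, "linear": [dx, dy, dz], "delta_rot": [rx, ry, rz]}, ...]. A call has 1 to 8 rows; each row is the pose to reach, as a shift and turn from the pose commanded when the call began; what a row does not reach only later rows make up. A row lasts 1/10 s, in which the tool goes at most 50 mm and 8.59 degrees, less where a joint would pass 70% of its speed; a pose out of reach is approached as far as the arm can. A call with a gripper value outside its range is refused whole. The fingers move at their own pace and stop on an object; "newtons" is the grip in N (left out, the last holds). Time passes only in rows, so rows that repeat a pose let the fingers close. It gives the time, the measured TCP pose, the force, the opening and the grip force at its end, in the units of the state.
- get_state(): the state, without advancing time (a new reading comes with each control period).
- optics.get_image(name): name is "side" or "top" or "wrist"; returns a dict with "pixels" (420x560x3 uint8, blue, green, red), "K" (3x3 intrinsics, pixels), "rvec" (rotation vector, rad) and "tvec" (3), from world to camera coordinates, as OpenCV has them; the wrist camera has in their place "T_tool_cam" (4x4, takes a point from camera to tool coordinates, whose origin is the TCP and whose axes are the flange's). Camera axes: x right, y down, z forward; pixel columns grow to the right and rows downward; lengths in m; the calibration is good to about 2 mm. A picture is of the moment at which its call begins: read the wrist's pose just before it. There is no depth.
- sign_off(): hands the job in; it is judged then, once.
The state is a dict: "clock": time; "qpos": joint angles; "qd": joint speeds; "effort": joint torques, N m; "position": TCP position; "ee_rot": TCP orientation; "contact_force": force on the tool from outside, world axes, zero at the start; "moment": the same for the moment, N m; "width": finger opening in m; "gripper_force": force on a finger pad.
Only numpy, scipy, OpenCV 4.12 (cv2) and the standard library are available. Lean on these libraries where they do the work, as an engineer would, in place of code of your own. Each camera call takes 0.05 s, during which the arm holds its last target. There are 200 camera calls.

## Task

The cassette for the vial counter still holds the counted vial with the blue cap: put that one into a free place of the aluminium cooling rack. Load the four cooled vials from the rack into the cassette's four wells in counting order, starting at the end with the green start flag: the white-capped blank first, then the yellow, red and black standards, the black one ending next to the black stop flag. Set each vial down upright on the floor of its well and let go; never tip a vial over or let one drop.

Things in the scene. Friction and masses are not known exactly. Their poses are not given: they have to be found in the camera images.
- vial_white_center (a point): The blank: white vial with a white screw cap (fixed, top 9 mm), an upright cylinder 25 mm across (cap 27), 56 mm tall, 20 to 40 g. This point is its centre, 28 mm above its foot; z is its axis, up. Standing in a well, its centre is 32 mm above the bench.
- vial_yellow_center (a point): The weakest standard: white vial with a yellow screw cap (fixed, top 9 mm), an upright cylinder 25 mm across (cap 27), 56 mm tall, 20 to 40 g. This point is its centre, 28 mm above its foot; z is its axis, up. Standing in a well, its centre is 32 mm above the bench.
- vial_red_center (a point): The middle standard: white vial with a red screw cap (fixed, top 9 mm), an upright cylinder 25 mm across (cap 27), 56 mm tall, 20 to 40 g. This point is its centre, 28 mm above its foot; z is its axis, up. Standing in a well, its centre is 32 mm above the bench.
- vial_black_center (a point): The strongest standard: white vial with a black screw cap (fixed, top 9 mm), an upright cylinder 25 mm across (cap 27), 56 mm tall, 20 to 40 g. This point is its centre, 28 mm above its foot; z is its axis, up. Standing in a well, its centre is 32 mm above the bench.
- vial_blue_center (a point): The counted vial, standing in the cassette at the start: white vial with a blue screw cap (fixed, top 9 mm), an upright cylinder 25 mm across (cap 27), 56 mm tall, 20 to 40 g. This point is its centre, 28 mm above its foot; z is its axis, up. Standing in a well, its centre is 32 mm above the bench.
- cooling_rack: Aluminium row rack, 50 x 234 x 21 mm (262 over the wire end loops); fixed. Origin: centre of the underside, on the bench; y along the row, z up. Five wells at x = 0, y = -92, -46, 0, +46, +92 mm; the middle one is free at the start, the others hold the white, yellow, red and black vials in any order. Wells as in the cassette. Grip a vial above the walls, fingers closing across the row (along x): neighbours stand 46 mm apart.
- cassette: Grey plastic row rack, 50 x 218 x 21 mm, a flag on each end; fixed. Origin: centre of the underside, on the bench; y along the row, z up. Four wells at x = 0, y = -69, -23, +23, +69 mm; the blue vial stands at -23. Wells are square funnels, 31 mm wide at the floor (4 mm above the bench), 44 at the rim: a vial up to 7 mm off centre slides in. Dividers and end walls 21 mm high, long sides 17 mm.
- start_flag: Green start flag, 38 x 13 mm with an upright tab, top 37 mm above the bench; marks the end of the cassette where counting begins. Fixed on the cassette at x = 0 and y = +102 or -102 mm. Its origin lies 14 mm above the bench, under the tab.
- stop_flag: Black stop flag of the same shape, fixed at the other end of the cassette.

How it is judged:
By the outcome, as a careful person would: the job done as asked, in the order asked, and still so for the second after the job is handed in, with the robot touching nothing.
It also fails if it takes over 86 s, if anything falls off the work surface, if the arm or the gripper's body presses on something with over 40 N, if the wrist force passes 120 N, or if a joint passes its speed limit or range.

## Working session

There is one attempt and no reset: what is moved stays moved. The work goes in short steps, Python scripts to look and compute and a tool call to move; the robot and the scene stay as the last step left them, time stands still between calls to the robot, and variables do not carry over. Pictures are saved under pics/ and viewed, at most 14 in all, crops included, and the job is handed in when it is done.

Besides the shell and the picture viewer there is one more tool, called by a JSON object that holds its "api" and its "payload", one argument or row to a line. send_rows: Moves the arm, as the interface text tells. Its arguments: {"type":"object","properties":{"increments":{"type":"array"},"newtons":{"type":"number"}},"required":["increments"]}

```bash
mkdir -p pics
python3 - <<'E'
from rig import get_state, optics
import cv2,pickle
s=get_state();print({k:s[k] for k in('clock','position','ee_rot','width')})
for n in('top','side'):
    d=optics.get_image(n);cv2.imwrite(f'pics/{n}0.png',d['pixels']);pickle.dump(d,open(n+'0.pkl','wb'));print(n,d['K'],d['rvec'],d['tvec'])
E
```

```text
{'clock': 0.0, 'position': array([ 0.19479562, -0.54045499,  0.23047014]), 'ee_rot': array([-8.81862439e-04,  9.85092096e-01,  1.72025531e-01, -2.37300509e-05]), 'width': 0.08530457990969609}
top [[491.26523272   0.         277.69995078]
 [  0.         491.26523272 213.80213696]
 [  0.           0.           1.        ]] [ 2.18270644 -2.04045618  0.2087964 ] [-0.28258308  0.50315457  0.79998997]
side [[536.40202117   0.         286.16965161]
 [  0.         536.40202117 208.92476255]
 [  0.           0.           1.        ]] [ 2.03149609 -0.64227868  0.33888654] [-0.56199553  0.10816125  0.81491958]
```

View pics/top0.png

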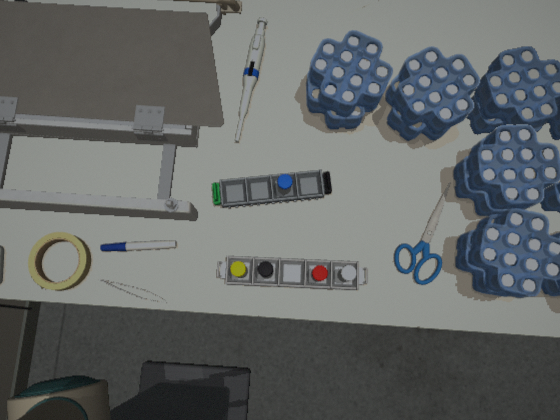

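View pics/side0.png

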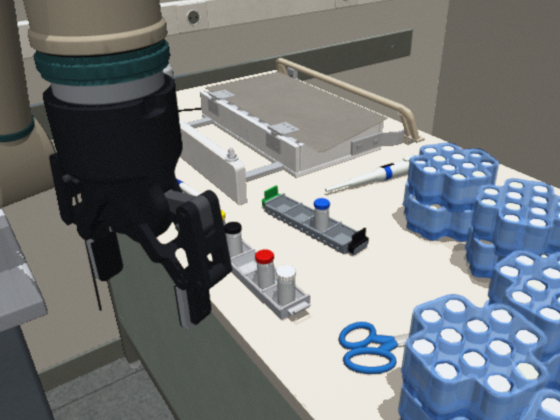

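Top view: the cassette runs from green flag (216,194) to black flag (327,183), with the blue cap at (285,183). The rack has yellow (238,269), black (265,270), free (292,272), red (319,273) and white (348,272).

```bash
cat > h.py <<'E'
import numpy as np,cv2
def ray(d,uv,z):
    R=cv2.Rodrigues(np.array(d['rvec'],float))[0];t=np.array(d['tvec']).ravel()
    c=-R.T@t;v=R.T@np.linalg.inv(d['K'])@[uv[0],uv[1],1]
    return c+v*(z-c[2])/v[2]
def blob(im,lo,hi,roi,smin=0):
    x0,y0,x1,y1=roi;h=cv2.cvtColor(im,cv2.COLOR_BGR2HSV)[y0:y1,x0:x1]
    m=cv2.inRange(h,np.array(lo),np.array(hi))
    n,l,s,c=cv2.connectedComponentsWithStats(m)
    i=1+np.argmax(s[1:,4]);return c[i]+[x0,y0],s[i,4]
E
python3 - <<'E'
from h import *;import pickle
d=pickle.load(open('top0.pkl','rb'));im=d['pixels']
R=cv2.Rodrigues(d['rvec'])[0];print('cam',-R.T@d['tvec'])
P={}
for n,lo,hi,roi in [('yellow',(20,120,80),(40,255,255),(225,255,252,285)),('black',(0,0,0),(180,255,55),(254,258,278,283)),('red',(0,120,60),(12,255,255),(305,260,335,288)),('white',(0,0,185),(180,40,255),(338,262,358,284)),('blue',(100,150,60),(125,255,255),(270,170,300,197)),]:
    uv,a=blob(im,lo,hi,roi);P[n]=ray(d,uv,.06);print(n,uv,a,P[n].round(4))
for n,lo,hi,roi,z in [('green',(45,100,40),(85,255,255),(205,175,228,215),.025),('stop',(0,0,0),(180,255,50),(318,165,338,200),.025)]:
    uv,a=blob(im,lo,hi,roi);P[n]=ray(d,uv,z);print(n,uv,a,P[n].round(4))
print('free rim',ray(d,(292,272.5),.004))
g,s=P['green'],P['stop'];u=(s-g)[:2];print('len',np.linalg.norm(u));u/=np.linalg.norm(u)
print('ang',np.degrees(np.arctan2(u[1],u[0])),'rack dir',np.degrees(np.arctan2(*(P['white']-P['yellow'])[[1,0]])),np.linalg.norm(P['white']-P['yellow']))
c=(g+s)[:2]/2
for k in(-69,-23,23,69):print(k,(c+u*k/1000).round(4))
for uv in[(180,206),(195,125),(222,120)]:print('app',uv,ray(d,uv,.05).round(3))
E
```

```text
cam [ 0.35041572 -0.25815098  0.88519408]
yellow [237.64102564 268.53846154] 195 [ 0.4213 -0.1875  0.06  ]
black [264.95431472 269.08629442] 197 [ 0.4234 -0.2332  0.06  ]
red [319.45549738 272.7382199 ] 191 [ 0.4235 -0.3247  0.06  ]Traceback (most recent call last):
  File "<stdin>", line 6, in <module>
  File "h.py", line 10, in blob
    i=1+np.argmax(s[1:,4]);return c[i]+[x0,y0],s[i,4]
        ~~~~~~~~~^^^^^^^^^
    return _wrapfunc(a, 'argmax', axis=axis, out=out, **kwds)
    return bound(*args, **kwds)
ValueError: attempt to get argmax of an empty sequence
```

Run:
```python
from h import *;import pickle
d=pickle.load(open('top0.pkl','rb'));im=d['pixels']
print(im[264:282:3,340:358:3].max(2))
P={}
for n,lo,hi,roi in [('yellow',(20,120,80),(40,255,255),(225,255,252,285)),('red',(0,120,60),(12,255,255),(305,260,335,288)),('white',(0,0,195),(180,60,255),(336,260,358,286)),('white',(0,0,175),(180,60,255),(336,260,358,286)),('blue',(100,150,60),(125,255,255),(270,170,300,197)),]:
  try:
    uv,a=blob(im,lo,hi,roi);P[n]=ray(d,uv,.06);print(n,uv,a,P[n].round(4))
  except ValueError: print('none',n)
for n,lo,hi,roi,z in [('green',(45,100,40),(85,255,255),(205,175,228,215),.025),('stop',(0,0,0),(180,255,50),(318,165,338,200),.025)]:
    uv,a=blob(im,lo,hi,roi);P[n]=ray(d,uv,z);print(n,uv,a,P[n].round(4))
print('free rim',ray(d,(292,272.5),.004))
g,s=P['green'],P['stop'];u=(s-g)[:2];print('len',np.linalg.norm(u));u/=np.linalg.norm(u)
print('ang',np.degrees(np.arctan2(u[1],u[0])))
c=(g+s)[:2]/2
for k in(-69,-23,23,69):print(k,(c+u*k/1000).round(4))
for uv in[(180,206),(195,125),(222,120)]:print('app',uv,ray(d,uv,.05).round(3))
```

```text
[[ 99  99  98  94  92  73]
 [146 116 153 154 156  74]
 [ 70 154 155 154 154 147]
 [ 73 154 155 156 153 154]
 [ 57 152 154 153 154 124]
 [ 59  62 135 155 128  72]]
yellow [237.64102564 268.53846154] 195 [ 0.4213 -0.1875  0.06  ]
red [319.45549738 272.7382199 ] 191 [ 0.4235 -0.3247  0.06  ]
none white
none white
blue [284.49411765 181.31764706] 170 [ 0.5775 -0.2561  0.06  ]
green [215.9205298  193.37748344] 151 [ 0.5564 -0.1342  0.025 ]
stop [326.78417266 182.62589928] 139 [ 0.5899 -0.3326  0.025 ]
free rim [ 0.42557284 -0.28020334  0.004     ]
len 0.20126057052777524
ang -80.41018450672206
-69 [ 0.5617 -0.1653]
-23 [ 0.5693 -0.2107]
23 [ 0.577  -0.2561]
69 [ 0.5846 -0.3014]
app (180, 206) [ 0.524 -0.077  0.05 ]
app (195, 125) [ 0.674 -0.088  0.05 ]
app (222, 120) [ 0.687 -0.136  0.05 ]
```

{"api": "send_rows", "payload": {
  "increments": [
    {"gripper":-1,"linear":[0.025,0.019,-0.005],"delta_rot":[0,0,0.1]},
    {"gripper":-1,"linear":[0.06,0.045,-0.01],"delta_rot":[0,0,0.22]},
    {"gripper":-1,"linear":[0.095,0.07,-0.02],"delta_rot":[0,0,0.34]},
    {"gripper":-1,"linear":[0.13,0.097,-0.025],"delta_rot":[0,0,0.46]},
    {"gripper":-1,"linear":[0.165,0.123,-0.03],"delta_rot":[0,0,0.58]},
    {"gripper":-1,"linear":[0.2,0.149,-0.035],"delta_rot":[0,0,0.7]},
    {"gripper":-1,"linear":[0.235,0.175,-0.04],"delta_rot":[0,0,0.82]},
    {"gripper":-1,"linear":[0.265,0.197,-0.045],"delta_rot":[0,0,0.94]}
  ],
  "newtons": 30
}}

```text
clock: 0.9
position: [0.4613, -0.3422, 0.1858]
ee_rot: [-0.0, 0.799, 0.602, 0.0]
contact_force: [0.3, -1.0, 0.4]
width: 0.0855
gripper_force: 0.0
```

{"api": "send_rows", "payload": {
  "increments": [
    {"gripper":-1,"linear":[0.03,0.02,-0.008],"delta_rot":[0,0,0.12]},
    {"gripper":-1,"linear":[0.06,0.045,-0.017],"delta_rot":[0,0,0.24]},
    {"gripper":-1,"linear":[0.09,0.067,-0.026],"delta_rot":[0,0,0.36]},
    {"gripper":-1,"linear":[0.11,0.083,-0.035],"delta_rot":[0,0,0.43]},
    {"gripper":-1,"linear":[0.1175,0.0875,-0.035],"delta_rot":[0,0,0.453]},
    {"gripper":-1,"linear":[0.1175,0.0875,-0.035],"delta_rot":[0,0,0.453]},
    {"gripper":-1,"linear":[0.1175,0.0875,-0.035],"delta_rot":[0,0,0.453]}
  ]
}}

```text
clock: 1.6
position: [0.5767, -0.2573, 0.1515]
ee_rot: [0.0, 0.646, 0.764, -0.0]
contact_force: [0.1, -0.2, 0.1]
width: 0.0854
gripper_force: 0.0
```

```bash
cat >> h.py <<'E'
from scipy.spatial.transform import Rotation as Ro
def wray(s,d,uv,z):
    q=s['ee_rot'];R=Ro.from_quat([q[1],q[2],q[3],q[0]]).as_matrix();T=np.array(d['T_tool_cam'])
    c=s['position']+R@T[:3,3];v=R@T[:3,:3]@np.linalg.inv(d['K'])@[uv[0],uv[1],1]
    return c+v*(z-c[2])/v[2]
E
python3 - <<'E'
from rig import get_state, optics
import cv2,pickle
s=get_state();d=optics.get_image('wrist');print({k:s[k] for k in('clock','position','ee_rot','width','qpos')},d['T_tool_cam'])
cv2.imwrite('pics/w1.png',d['pixels']);pickle.dump((s,d),open('w1.pkl','wb'))
E
```

```text
{'clock': 1.6, 'position': array([ 0.57671673, -0.25727761,  0.15153358]), 'ee_rot': array([ 2.14992361e-06,  6.45727995e-01,  7.63567383e-01, -4.55387443e-04]), 'width': 0.08543398134305524, 'qpos': array([-5.29209959e-01,  4.10545343e-01,  1.50228680e+00, -9.53117093e-04,
        1.22891299e+00, -6.95733873e-01])} [[-1.45054005e-04 -9.56832421e-01 -2.90640151e-01  7.39322296e-02]
 [ 9.99999843e-01 -2.95877159e-04  4.74989006e-04 -1.18008012e-03]
 [-5.40478662e-04 -2.90640036e-01  9.56832314e-01 -1.43838328e-01]
 [ 0.00000000e+00  0.00000000e+00  0.00000000e+00  1.00000000e+00]]
```

View pics/w1.png

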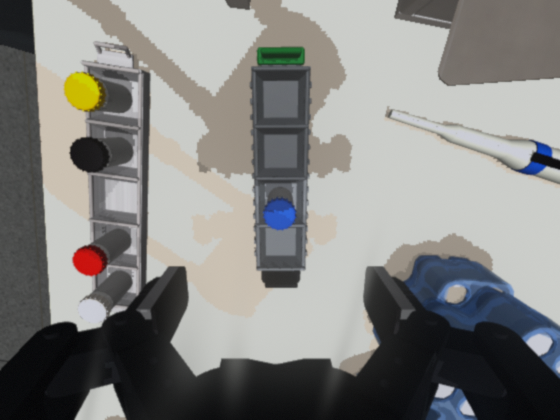

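The wrist view shows the cassette row upright in the picture, so the yaw is right. Blue cap is at (280,214), green flag at (281,56) and stop flag at (281,280). Rack caps: yellow (85,91), black (90,154), red (90,261), white (92,310). A blue tube rack starts at (385,265).

Run:
```python
from h import *;import pickle
s,d=pickle.load(open('w1.pkl','rb'));im=d['pixels'];P={}
for n,lo,hi,roi,z in [('yellow',(20,120,80),(40,255,255),(55,60,115,120),.06),('black',(0,0,0),(180,255,50),(65,130,112,180),.06),('red',(0,120,60),(12,255,255),(65,235,115,285),.06),('blue',(100,150,60),(125,255,255),(255,190,305,235),.06),('green',(45,100,40),(85,255,255),(240,40,320,75),.025)]:
    uv,a=blob(im,lo,hi,roi);print(n,uv.round(1),a,wray(s,d,uv,z).round(4))
print('white',wray(s,d,(92,310),.06).round(4))
for uv in((385,265),(410,262),(370,350)):print('tubes',[wray(s,d,uv,z).round(3) for z in(.03,.08,.11)])
# row edges of cassette near/far: dividers
for uv in((281,126),(281,180)):print('div',wray(s,d,uv,.021).round(4))
for uv in((119,122),(118,178),(118,227)):print('rackdiv',wray(s,d,uv,.021).round(4))
t=pickle.load(open('top0.pkl','rb'))
for uv in((310,60),(345,115),(392,125),(460,265),(457,180)):print('tubes top',uv,ray(t,uv,.1).round(3))
```

```text
yellow [82.9 91.2] 1190 [ 0.4219 -0.1867  0.06  ]
black [ 89.6 154.3] 1030 [ 0.4262 -0.2318  0.06  ]
red [ 89.2 260.4] 766 [ 0.4248 -0.3229  0.06  ]
blue [279.3 214. ] 754 [ 0.5784 -0.2549  0.06  ]
green [280.4  55.5] 732 [ 0.5587 -0.1332  0.025 ]
white [ 0.4268 -0.3724  0.06  ]
tubes [array([ 0.69 , -0.298,  0.03 ]), array([ 0.666, -0.276,  0.08 ]), array([ 0.652, -0.264,  0.11 ])]
tubes [array([ 0.713, -0.291,  0.03 ]), array([ 0.685, -0.271,  0.08 ]), array([ 0.668, -0.259,  0.11 ])]
tubes [array([ 0.701, -0.397,  0.03 ]), array([ 0.675, -0.357,  0.08 ]), array([ 0.66 , -0.333,  0.11 ])]
div [ 0.5687 -0.1871  0.021 ]
div [ 0.5768 -0.2341  0.021 ]
rackdiv [ 0.429  -0.2072  0.021 ]
rackdiv [ 0.4289 -0.2571  0.021 ]
rackdiv [ 0.4297 -0.3053  0.021 ]
tubes top (310, 60) [ 0.788 -0.286  0.1  ]
tubes top (345, 115) [ 0.69  -0.351  0.1  ]
tubes top (392, 125) [ 0.677 -0.432  0.1  ]
tubes top (460, 265) [ 0.447 -0.545  0.1  ]
tubes top (457, 180) [ 0.588 -0.541  0.1  ]
```

{"api": "send_rows", "payload": {
  "increments": [
    {"gripper":-1,"linear":[0.001,0.001,-0.03],"delta_rot":[0,0,0]},
    {"gripper":-1,"linear":[0.001,0.001,-0.065],"delta_rot":[0,0,0]},
    {"gripper":-1,"linear":[0.001,0.001,-0.1],"delta_rot":[0,0,0]},
    {"gripper":-1,"linear":[0.001,0.001,-0.12],"delta_rot":[0,0,0]},
    {"gripper":-1,"linear":[0.001,0.001,-0.128],"delta_rot":[0,0,0]},
    {"gripper":-1,"linear":[0.001,0.001,-0.128],"delta_rot":[0,0,0]},
    {"gripper":-1,"linear":[0.001,0.001,-0.128],"delta_rot":[0,0,0]}
  ]
}}

```text
clock: 2.35
position: [0.5789, -0.2566, 0.0247]
ee_rot: [0.001, 0.646, 0.764, 0.0]
contact_force: [-0.2, 0.7, 0.4]
width: 0.0852
gripper_force: 0.0
```

{"api": "send_rows", "payload": {
  "increments": [
    {"gripper":0,"linear":[0,0,0],"delta_rot":[0,0,0]},
    {"gripper":0.2,"linear":[0,0,0],"delta_rot":[0,0,0]},
    {"gripper":0.4,"linear":[0,0,0],"delta_rot":[0,0,0]},
    {"gripper":1,"linear":[0,0,0],"delta_rot":[0,0,0]},
    {"gripper":1,"linear":[0,0,0],"delta_rot":[0,0,0]},
    {"gripper":1,"linear":[0,0,0],"delta_rot":[0,0,0]},
    {"gripper":1,"linear":[0,0,0],"delta_rot":[0,0,0]},
    {"gripper":1,"linear":[0,0,0],"delta_rot":[0,0,0]}
  ],
  "newtons": 30
}}

```text
clock: 3.15
position: [0.5787, -0.2556, 0.0238]
ee_rot: [0.0, 0.645, 0.764, 0.0]
contact_force: [-0.7, 0.5, 5.9]
width: 0.0231
gripper_force: 29.7
```

{"api": "send_rows", "payload": {
  "increments": [
    {"gripper":1,"linear":[0,0,0.015],"delta_rot":[0,0,0]},
    {"gripper":1,"linear":[0,0,0.045],"delta_rot":[0,0,0]},
    {"gripper":1,"linear":[0,0,0.075],"delta_rot":[0,0,0]},
    {"gripper":1,"linear":[-0.01,-0.002,0.09],"delta_rot":[0,0,0]},
    {"gripper":1,"linear":[-0.04,-0.006,0.09],"delta_rot":[0,0,-0.04]},
    {"gripper":1,"linear":[-0.08,-0.012,0.09],"delta_rot":[0,0,-0.08]},
    {"gripper":1,"linear":[-0.12,-0.018,0.09],"delta_rot":[0,0,-0.12]},
    {"gripper":1,"linear":[-0.145,-0.022,0.09],"delta_rot":[0,0,-0.152]}
  ]
}}

```text
clock: 3.95
position: [0.4291, -0.2764, 0.1122]
ee_rot: [-0.002, 0.702, 0.712, -0.001]
contact_force: [0.1, -0.3, -0.6]
width: 0.0234
gripper_force: 29.5
```

{"api": "send_rows", "payload": {
  "increments": [
    {"gripper":1,"linear":[-0.01,-0.001,0],"delta_rot":[0,0,0]},
    {"gripper":1,"linear":[-0.01,-0.001,0],"delta_rot":[0,0,0]},
    {"gripper":1,"linear":[-0.01,-0.001,0],"delta_rot":[0,0,0]},
    {"gripper":1,"linear":[-0.01,-0.001,0],"delta_rot":[0,0,0]}
  ]
}}

```text
clock: 4.35
position: [0.4248, -0.2787, 0.1133]
ee_rot: [0.001, 0.701, 0.713, 0.0]
contact_force: [0.2, -0.7, -0.1]
width: 0.023
gripper_force: 29.5
```

Run:
```python
from rig import get_state, optics
import cv2,pickle
s=get_state();d=optics.get_image('wrist');print({k:s[k] for k in('clock','position','ee_rot','width','contact_force')})
cv2.imwrite('pics/w2.png',d['pixels']);pickle.dump((s,d),open('w2.pkl','wb'))
```

```text
{'clock': 4.35, 'position': array([ 0.42475232, -0.27871973,  0.1132933 ]), 'ee_rot': array([5.13264544e-04, 7.01090322e-01, 7.13072248e-01, 2.57379858e-04]), 'width': 0.022971575806460115, 'contact_force': array([ 0.23618656, -0.71330932, -0.10135656])}
```

View pics/w2.png

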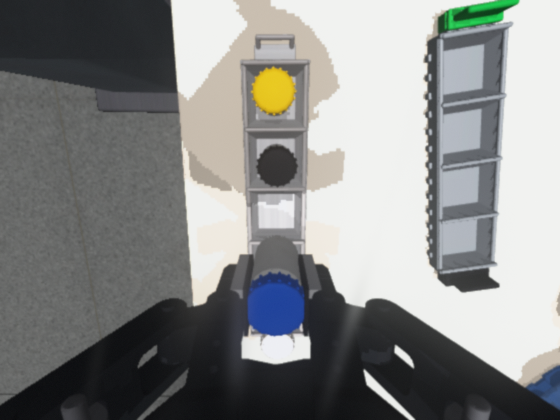

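Blue is held upright at (276,303), above the free well at (277,212), and the row is centred on it.

{"api": "send_rows", "payload": {
  "increments": [
    {"gripper":1,"linear":[0,0,-0.025],"delta_rot":[0,0,0]},
    {"gripper":1,"linear":[0,0,-0.05],"delta_rot":[0,0,0]},
    {"gripper":1,"linear":[0,0,-0.065],"delta_rot":[0,0,0]},
    {"gripper":1,"linear":[0,0,-0.075],"delta_rot":[0,0,0]},
    {"gripper":1,"linear":[0,0,-0.082],"delta_rot":[0,0,0]},
    {"gripper":1,"linear":[0,0,-0.087],"delta_rot":[0,0,0]},
    {"gripper":1,"linear":[0,0,-0.0895],"delta_rot":[0,0,0]},
    {"gripper":1,"linear":[0,0,-0.0895],"delta_rot":[0,0,0]}
  ]
}}

```text
clock: 5.2
position: [0.4238, -0.2788, 0.0242]
ee_rot: [0.001, 0.701, 0.713, 0.0]
contact_force: [-0.2, 0.5, -0.5]
width: 0.0232
gripper_force: 29.5
```

Run:
```python
from h import *;import pickle
s,d=pickle.load(open('w2.pkl','rb'));im=d['pixels']
for n,lo,hi,roi,z in [('yellow',(20,120,80),(40,255,255),(245,60,305,120),.06),('black',(0,0,0),(180,255,50),(250,135,303,187),.06),('green',(45,100,40),(85,255,255),(430,0,530,40),.025)]:
    uv,a=blob(im,lo,hi,roi);print(n,uv.round(1),a,wray(s,d,uv,z).round(4))
```

```text
yellow [273.2  90.3] 1597 [ 0.4208 -0.1866  0.06  ]
black [265.3 151.3] 3 [ 0.4163 -0.2231  0.06  ]
green [474.2  14.7] 1413 [ 0.5547 -0.1339  0.025 ]
```

{"api": "send_rows", "payload": {
  "increments": [
    {"gripper":1,"linear":[0,0,-0.001],"delta_rot":[0,0,0]},
    {"gripper":1,"linear":[0,0,-0.001],"delta_rot":[0,0,0]},
    {"gripper":0.3,"linear":[0,0,-0.001],"delta_rot":[0,0,0]},
    {"gripper":0.1,"linear":[0,0,-0.001],"delta_rot":[0,0,0]},
    {"gripper":-0.2,"linear":[0,0,-0.001],"delta_rot":[0,0,0]},
    {"gripper":-0.5,"linear":[0,0,-0.001],"delta_rot":[0,0,0]},
    {"gripper":-0.5,"linear":[0,0,-0.001],"delta_rot":[0,0,0]}
  ]
}}

```text
clock: 5.9
position: [0.4234, -0.2785, 0.0227]
ee_rot: [-0.0, 0.701, 0.713, 0.0]
contact_force: [0.3, 0.3, 1.6]
width: 0.0643
gripper_force: 0.0
```

{"api": "send_rows", "payload": {
  "increments": [
    {"gripper":-0.5,"linear":[0,0,0.02],"delta_rot":[0,0,0]},
    {"gripper":-0.5,"linear":[0,0,0.05],"delta_rot":[0,0,0]},
    {"gripper":-0.5,"linear":[0,0,0.08],"delta_rot":[0,0,0]},
    {"gripper":-0.5,"linear":[0,-0.02,0.09],"delta_rot":[0,0,0]},
    {"gripper":-0.5,"linear":[0.001,-0.055,0.09],"delta_rot":[0,0,0]},
    {"gripper":-0.5,"linear":[0.001,-0.08,0.09],"delta_rot":[0,0,0]},
    {"gripper":-0.5,"linear":[0.001,-0.0915,0.09],"delta_rot":[0,0,0]},
    {"gripper":-0.5,"linear":[0.001,-0.0915,0.09],"delta_rot":[0,0,0]}
  ]
}}

```text
clock: 6.7
position: [0.4243, -0.371, 0.1125]
ee_rot: [-0.0, 0.702, 0.712, 0.0]
contact_force: [-0.4, 0.2, -0.0]
width: 0.0643
gripper_force: 0.0
```

{"api": "send_rows", "payload": {
  "increments": [
    {"gripper":-0.5,"linear":[0,0,0],"delta_rot":[0,0,0]},
    {"gripper":-0.5,"linear":[0,0,0],"delta_rot":[0,0,0]}
  ]
}}

```text
clock: 6.9
position: [0.424, -0.3684, 0.1125]
ee_rot: [-0.001, 0.701, 0.713, 0.0]
contact_force: [0.2, -0.4, 0.4]
width: 0.0638
gripper_force: 0.0
```

Run:
```python
from rig import get_state, optics
from h import *
import pickle
s=get_state();d=optics.get_image('wrist');print({k:s[k] for k in('clock','position','ee_rot','width','contact_force')})
cv2.imwrite('pics/w3.png',d['pixels']);pickle.dump((s,d),open('w3.pkl','wb'))
```

```text
{'clock': 6.9, 'position': array([ 0.4240446 , -0.3684023 ,  0.11249793]), 'ee_rot': array([-8.65161962e-04,  7.01200688e-01,  7.12963356e-01,  3.16410164e-04]), 'width': 0.0638133228624572, 'contact_force': array([ 0.20334963, -0.39256838,  0.40250645])}
```

View pics/w3.png

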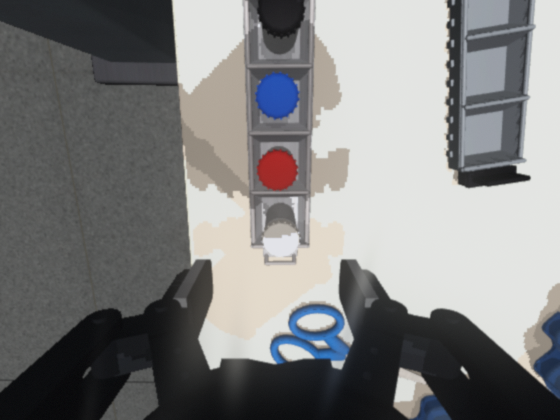

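Blue stands in the middle rack well at (277,96), with red at (277,170) and white at (281,239) centred ahead of the gripper.

Run:
```python
from h import *;import pickle
s,d=pickle.load(open('w3.pkl','rb'))
for n,uv in [('white',(281,239)),('red',(277,170)),('blue',(277,96))]: print(n,wray(s,d,uv,.06).round(4))
```

```text
white [ 0.4269 -0.3727  0.06  ]
red [ 0.4232 -0.3245  0.06  ]
blue [ 0.4224 -0.2794  0.06  ]
```

{"api": "send_rows", "payload": {
  "increments": [
    {"gripper":-0.5,"linear":[0.0015,-0.0015,-0.03],"delta_rot":[0,0,0]},
    {"gripper":-0.5,"linear":[0.0015,-0.0015,-0.06],"delta_rot":[0,0,0]},
    {"gripper":-0.5,"linear":[0.0015,-0.0015,-0.08],"delta_rot":[0,0,0]},
    {"gripper":-0.5,"linear":[0.0015,-0.0015,-0.0895],"delta_rot":[0,0,0]},
    {"gripper":-0.5,"linear":[0.0015,-0.0015,-0.0895],"delta_rot":[0,0,0]},
    {"gripper":0.2,"linear":[0.0015,-0.0015,-0.0895],"delta_rot":[0,0,0]},
    {"gripper":0.4,"linear":[0.0015,-0.0015,-0.0895],"delta_rot":[0,0,0]},
    {"gripper":1,"linear":[0.0015,-0.0015,-0.0895],"delta_rot":[0,0,0]}
  ]
}}

```text
clock: 7.75
position: [0.4266, -0.3722, 0.0246]
ee_rot: [0.001, 0.701, 0.713, -0.0]
contact_force: [-0.2, 0.0, 2.5]
width: 0.0234
gripper_force: 29.5
```

{"api": "send_rows", "payload": {
  "increments": [
    {"gripper":1,"linear":[0,0,0],"delta_rot":[0,0,0]},
    {"gripper":1,"linear":[0,0,0],"delta_rot":[0,0,0]},
    {"gripper":1,"linear":[0,0,0],"delta_rot":[0,0,0]}
  ]
}}

```text
clock: 8.05
position: [0.4266, -0.3721, 0.0246]
ee_rot: [0.001, 0.701, 0.713, 0.0]
contact_force: [0.3, 1.9, 7.2]
width: 0.0231
gripper_force: 29.9
```

{"api": "send_rows", "payload": {
  "increments": [
    {"gripper":1,"linear":[0,0,0.015],"delta_rot":[0,0,0]},
    {"gripper":1,"linear":[0,0,0.045],"delta_rot":[0,0,0]},
    {"gripper":1,"linear":[0,0,0.075],"delta_rot":[0,0,0]},
    {"gripper":1,"linear":[0.007,0.01,0.09],"delta_rot":[0,0,0]},
    {"gripper":1,"linear":[0.027,0.04,0.09],"delta_rot":[0,0,0.03]},
    {"gripper":1,"linear":[0.05,0.075,0.09],"delta_rot":[0,0,0.06]},
    {"gripper":1,"linear":[0.073,0.11,0.09],"delta_rot":[0,0,0.09]},
    {"gripper":1,"linear":[0.096,0.145,0.09],"delta_rot":[0,0,0.12]}
  ]
}}

```text
clock: 8.85
position: [0.5224, -0.2253, 0.1135]
ee_rot: [0.0, 0.657, 0.754, -0.0]
contact_force: [0.7, -0.6, -0.9]
width: 0.023
gripper_force: 29.5
```

{"api": "send_rows", "payload": {
  "increments": [
    {"gripper":1,"linear":[0.02,0.032,0],"delta_rot":[0,0,0.02]},
    {"gripper":1,"linear":[0.035,0.053,0],"delta_rot":[0,0,0.032]},
    {"gripper":1,"linear":[0.0405,0.062,0],"delta_rot":[0,0,0.032]},
    {"gripper":1,"linear":[0.0405,0.062,0],"delta_rot":[0,0,0.032]},
    {"gripper":1,"linear":[0.0405,0.062,0],"delta_rot":[0,0,0.032]},
    {"gripper":1,"linear":[0.0405,0.062,0],"delta_rot":[0,0,0.032]}
  ]
}}

```text
clock: 9.45
position: [0.5616, -0.1657, 0.1133]
ee_rot: [-0.0, 0.646, 0.763, -0.0]
contact_force: [-0.0, 0.2, -0.6]
width: 0.0232
gripper_force: 29.5
```

Run:
```python
from rig import get_state, optics
from h import *
import pickle
s=get_state();d=optics.get_image('wrist');print({k:s[k] for k in('clock','position','ee_rot','width','contact_force')})
cv2.imwrite('pics/w4.png',d['pixels'])
```

```text
{'clock': 9.45, 'position': array([ 0.56157438, -0.16574361,  0.11327226]), 'ee_rot': array([-7.98421666e-05,  6.45833919e-01,  7.63477839e-01, -3.63546720e-04]), 'width': 0.023195046126321717, 'contact_force': array([-0.00135989,  0.24551369, -0.58468359])}
```

View pics/w4.png

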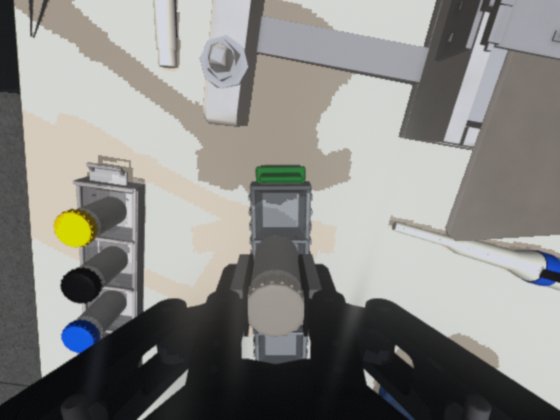

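White is held upright at (276,303). The first well's floor is at (281,210) with the flag at (281,174), so I'll correct about 1 mm in +x and lower it.

{"api": "send_rows", "payload": {
  "increments": [
    {"gripper":1,"linear":[0.001,0.001,-0.025],"delta_rot":[0,0,0]},
    {"gripper":1,"linear":[0.001,0.001,-0.05],"delta_rot":[0,0,0]},
    {"gripper":1,"linear":[0.001,0.001,-0.065],"delta_rot":[0,0,0]},
    {"gripper":1,"linear":[0.001,0.001,-0.075],"delta_rot":[0,0,0]},
    {"gripper":1,"linear":[0.001,0.001,-0.082],"delta_rot":[0,0,0]},
    {"gripper":1,"linear":[0.001,0.001,-0.087],"delta_rot":[0,0,0]},
    {"gripper":1,"linear":[0.001,0.001,-0.09],"delta_rot":[0,0,0]},
    {"gripper":1,"linear":[0.001,0.001,-0.09],"delta_rot":[0,0,0]}
  ]
}}

```text
clock: 10.3
position: [0.5637, -0.1639, 0.0245]
ee_rot: [0.001, 0.645, 0.764, 0.0]
contact_force: [-1.2, -0.6, 4.0]
width: 0.0231
gripper_force: 29.5
```

{"api": "send_rows", "payload": {
  "increments": [
    {"gripper":0.3,"linear":[0,0,0],"delta_rot":[0,0,0]},
    {"gripper":0.1,"linear":[0,0,0],"delta_rot":[0,0,0]},
    {"gripper":-0.2,"linear":[0,0,0],"delta_rot":[0,0,0]},
    {"gripper":-0.5,"linear":[0,0,0],"delta_rot":[0,0,0]},
    {"gripper":-0.5,"linear":[0,0,0],"delta_rot":[0,0,0]},
    {"gripper":-0.5,"linear":[0,0,0.025],"delta_rot":[0,0,0]},
    {"gripper":-0.5,"linear":[0,0,0.06],"delta_rot":[0,0,0]},
    {"gripper":-0.5,"linear":[0,0,0.09],"delta_rot":[0,0,0]}
  ]
}}

```text
clock: 11.1
position: [0.5634, -0.1635, 0.1143]
ee_rot: [-0.0, 0.645, 0.764, -0.0]
contact_force: [0.0, 0.4, 0.8]
width: 0.0643
gripper_force: 0.0
```

{"api": "send_rows", "payload": {
  "increments": [
    {"gripper":-0.5,"linear":[-0.02,-0.003,0],"delta_rot":[0,0,-0.02]},
    {"gripper":-0.5,"linear":[-0.055,-0.009,0],"delta_rot":[0,0,-0.06]},
    {"gripper":-0.5,"linear":[-0.09,-0.015,0],"delta_rot":[0,0,-0.1]},
    {"gripper":-0.5,"linear":[-0.125,-0.02,0],"delta_rot":[0,0,-0.14]},
    {"gripper":-0.5,"linear":[-0.1415,-0.023,0],"delta_rot":[0,0,-0.152]},
    {"gripper":-0.5,"linear":[-0.1415,-0.023,0],"delta_rot":[0,0,-0.152]},
    {"gripper":-0.5,"linear":[-0.1415,-0.023,0],"delta_rot":[0,0,-0.152]},
    {"gripper":-0.5,"linear":[-0.1415,-0.023,0],"delta_rot":[0,0,-0.152]}
  ]
}}

```text
clock: 11.9
position: [0.4238, -0.187, 0.1136]
ee_rot: [0.001, 0.701, 0.713, 0.0]
contact_force: [0.1, -0.9, -0.1]
width: 0.0639
gripper_force: 0.0
```

Run:
```python
from rig import get_state, optics
from h import *
import pickle
s=get_state();d=optics.get_image('wrist');print({k:s[k] for k in('clock','position','ee_rot','width','contact_force')})
im=d['pixels'];cv2.imwrite('pics/w5.png',im)
uv,a=blob(im,(20,120,80),(40,255,255),(230,200,330,290));print('yellow',uv,a,wray(s,d,uv,.06))
```

```text
{'clock': 11.9, 'position': array([ 0.42375389, -0.18700593,  0.11359604]), 'ee_rot': array([9.94060352e-04, 7.01231168e-01, 7.12933119e-01, 4.78135984e-04]), 'width': 0.06385198103206015, 'contact_force': array([ 0.06485749, -0.85710964, -0.05598731])}
yellow [272.79121864 230.99910394] 1116 [ 0.42095481 -0.18594144  0.06      ]
```

View pics/w5.png

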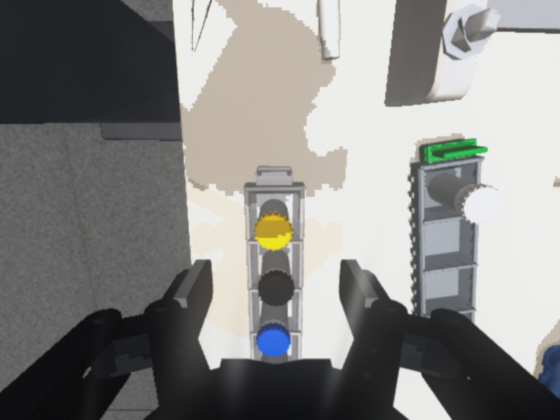

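White stands upright in the flag-end well (cap 477,204), and yellow (273,231) is about 2 mm left of the gripper centre, so I correct for that.

{"api": "send_rows", "payload": {
  "increments": [
    {"gripper":-0.5,"linear":[-0.002,0.001,-0.03],"delta_rot":[0,0,0]},
    {"gripper":-0.5,"linear":[-0.002,0.001,-0.06],"delta_rot":[0,0,0]},
    {"gripper":-0.5,"linear":[-0.002,0.001,-0.08],"delta_rot":[0,0,0]},
    {"gripper":-0.5,"linear":[-0.002,0.001,-0.0895],"delta_rot":[0,0,0]},
    {"gripper":-0.5,"linear":[-0.002,0.001,-0.0895],"delta_rot":[0,0,0]},
    {"gripper":0.2,"linear":[-0.002,0.001,-0.0895],"delta_rot":[0,0,0]},
    {"gripper":0.4,"linear":[-0.002,0.001,-0.0895],"delta_rot":[0,0,0]},
    {"gripper":1,"linear":[-0.002,0.001,-0.0895],"delta_rot":[0,0,0]}
  ]
}}

```text
clock: 12.75
position: [0.4208, -0.186, 0.0249]
ee_rot: [0.001, 0.701, 0.713, 0.0]
contact_force: [-0.8, -0.3, 3.8]
width: 0.0233
gripper_force: 29.2
```

{"api": "send_rows", "payload": {
  "increments": [
    {"gripper":1,"linear":[0,0,0],"delta_rot":[0,0,0]},
    {"gripper":1,"linear":[0,0,0],"delta_rot":[0,0,0]},
    {"gripper":1,"linear":[0,0,0],"delta_rot":[0,0,0]}
  ]
}}

```text
clock: 13.05
position: [0.4208, -0.186, 0.0249]
ee_rot: [0.001, 0.701, 0.713, 0.0]
contact_force: [-1.0, -0.2, 6.0]
width: 0.0231
gripper_force: 29.7
```

{"api": "send_rows", "payload": {
  "increments": [
    {"gripper":1,"linear":[0,0,0.015],"delta_rot":[0,0,0]},
    {"gripper":1,"linear":[0,0,0.045],"delta_rot":[0,0,0]},
    {"gripper":1,"linear":[0,0,0.075],"delta_rot":[0,0,0]},
    {"gripper":1,"linear":[0.01,-0.002,0.09],"delta_rot":[0,0,0]},
    {"gripper":1,"linear":[0.04,-0.006,0.09],"delta_rot":[0,0,0.04]},
    {"gripper":1,"linear":[0.075,-0.012,0.09],"delta_rot":[0,0,0.08]},
    {"gripper":1,"linear":[0.11,-0.018,0.09],"delta_rot":[0,0,0.12]},
    {"gripper":1,"linear":[0.14,-0.023,0.09],"delta_rot":[0,0,0.152]}
  ]
}}

```text
clock: 13.85
position: [0.5615, -0.2088, 0.114]
ee_rot: [0.0, 0.645, 0.764, 0.0]
contact_force: [0.3, -0.0, -0.3]
width: 0.0233
gripper_force: 29.6
```

{"api": "send_rows", "payload": {
  "increments": [
    {"gripper":1,"linear":[0.0095,-0.001,0],"delta_rot":[0,0,0]},
    {"gripper":1,"linear":[0.0095,-0.001,0],"delta_rot":[0,0,0]},
    {"gripper":1,"linear":[0.0095,-0.001,0],"delta_rot":[0,0,0]},
    {"gripper":1,"linear":[0.0095,-0.001,0],"delta_rot":[0,0,0]},
    {"gripper":1,"linear":[0.0095,-0.001,0],"delta_rot":[0,0,0]}
  ]
}}

```text
clock: 14.35
position: [0.5681, -0.2093, 0.114]
ee_rot: [-0.0, 0.645, 0.764, -0.0]
contact_force: [-0.5, -0.6, -1.1]
width: 0.0232
gripper_force: 29.6
```

{"api": "send_rows", "payload": {
  "increments": [
    {"gripper":1,"linear":[0.0015,-0.0005,-0.025],"delta_rot":[0,0,0]},
    {"gripper":1,"linear":[0.0015,-0.0005,-0.05],"delta_rot":[0,0,0]},
    {"gripper":1,"linear":[0.0015,-0.0005,-0.065],"delta_rot":[0,0,0]},
    {"gripper":1,"linear":[0.0015,-0.0005,-0.075],"delta_rot":[0,0,0]},
    {"gripper":1,"linear":[0.0015,-0.0005,-0.082],"delta_rot":[0,0,0]},
    {"gripper":1,"linear":[0.0015,-0.0005,-0.087],"delta_rot":[0,0,0]},
    {"gripper":1,"linear":[0.0015,-0.0005,-0.09],"delta_rot":[0,0,0]},
    {"gripper":1,"linear":[0.0015,-0.0005,-0.09],"delta_rot":[0,0,0]}
  ]
}}

```text
clock: 15.15
position: [0.5712, -0.2102, 0.0249]
ee_rot: [0.001, 0.645, 0.764, 0.0]
contact_force: [-1.7, -0.1, 3.3]
width: 0.0232
gripper_force: 29.8
```

{"api": "send_rows", "payload": {
  "increments": [
    {"gripper":0.3,"linear":[0,0,0],"delta_rot":[0,0,0]},
    {"gripper":0.1,"linear":[0,0,0],"delta_rot":[0,0,0]},
    {"gripper":-0.2,"linear":[0,0,0],"delta_rot":[0,0,0]},
    {"gripper":-0.5,"linear":[0,0,0],"delta_rot":[0,0,0]},
    {"gripper":-0.5,"linear":[0,0,0],"delta_rot":[0,0,0]},
    {"gripper":-0.5,"linear":[0,0,0.025],"delta_rot":[0,0,0]},
    {"gripper":-0.5,"linear":[0,0,0.06],"delta_rot":[0,0,0]},
    {"gripper":-0.5,"linear":[0,0,0.09],"delta_rot":[0,0,0]}
  ]
}}

```text
clock: 15.95
position: [0.5709, -0.21, 0.1149]
ee_rot: [-0.0, 0.645, 0.764, 0.0]
contact_force: [0.9, 0.2, 0.4]
width: 0.0637
gripper_force: 0.0
```

{"api": "send_rows", "payload": {
  "increments": [
    {"gripper":-0.5,"linear":[-0.02,-0.015,0],"delta_rot":[0,0,-0.02]},
    {"gripper":-0.5,"linear":[-0.05,-0.039,0],"delta_rot":[0,0,-0.06]},
    {"gripper":-0.5,"linear":[-0.08,-0.062,0],"delta_rot":[0,0,-0.09]},
    {"gripper":-0.5,"linear":[-0.11,-0.085,0],"delta_rot":[0,0,-0.12]},
    {"gripper":-0.5,"linear":[-0.14,-0.108,0],"delta_rot":[0,0,-0.152]},
    {"gripper":-0.5,"linear":[-0.1475,-0.114,0],"delta_rot":[0,0,-0.152]},
    {"gripper":-0.5,"linear":[-0.1475,-0.114,0],"delta_rot":[0,0,-0.152]},
    {"gripper":-0.5,"linear":[-0.1475,-0.114,0],"delta_rot":[0,0,-0.152]}
  ]
}}

```text
clock: 16.75
position: [0.4241, -0.3238, 0.1139]
ee_rot: [0.0, 0.702, 0.713, 0.0]
contact_force: [0.7, 0.2, 0.1]
width: 0.0639
gripper_force: 0.0
```

Run:
```python
from rig import get_state, optics
from h import *
s=get_state();d=optics.get_image('wrist');print({k:s[k] for k in('clock','position','ee_rot','width','contact_force')})
im=d['pixels'];cv2.imwrite('pics/w6.png',im)
uv,a=blob(im,(0,120,60),(12,255,255),(230,200,330,290));print('red',uv,a,wray(s,d,uv,.06))
```

```text
{'clock': 16.75, 'position': array([ 0.42406122, -0.32375256,  0.11389502]), 'ee_rot': array([2.49224113e-04, 7.01522231e-01, 7.12647379e-01, 4.59114214e-04]), 'width': 0.06394498536061242, 'contact_force': array([0.69231173, 0.17101549, 0.08905328])}
red [275.68406072 232.34250474] 1054 [ 0.42323683 -0.32370962  0.06      ]
```

View pics/w6.png

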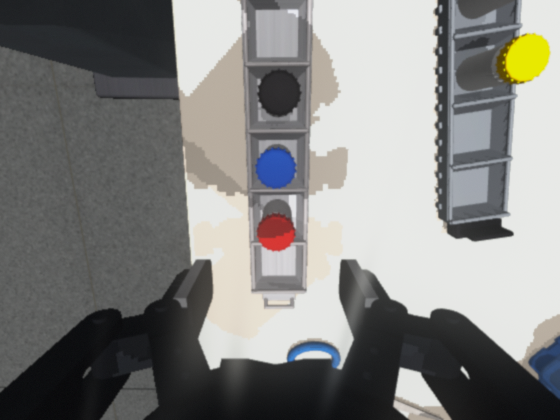

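Yellow stands in the second well (523,58), and red (276,232) is centred under the gripper.

{"api": "send_rows", "payload": {
  "increments": [
    {"gripper":-0.5,"linear":[-0.0005,0,-0.03],"delta_rot":[0,0,0]},
    {"gripper":-0.5,"linear":[-0.0005,0,-0.06],"delta_rot":[0,0,0]},
    {"gripper":-0.5,"linear":[-0.0005,0,-0.08],"delta_rot":[0,0,0]},
    {"gripper":-0.5,"linear":[-0.0005,0,-0.09],"delta_rot":[0,0,0]},
    {"gripper":-0.5,"linear":[-0.0005,0,-0.09],"delta_rot":[0,0,0]},
    {"gripper":0.2,"linear":[-0.0005,0,-0.09],"delta_rot":[0,0,0]},
    {"gripper":0.4,"linear":[-0.0005,0,-0.09],"delta_rot":[0,0,0]},
    {"gripper":1,"linear":[-0.0005,0,-0.09],"delta_rot":[0,0,0]}
  ]
}}

```text
clock: 17.6
position: [0.4238, -0.3246, 0.0251]
ee_rot: [0.001, 0.701, 0.713, 0.0]
contact_force: [0.1, 0.9, 3.8]
width: 0.0229
gripper_force: 29.2
```

{"api": "send_rows", "payload": {
  "increments": [
    {"gripper":1,"linear":[0,0,0],"delta_rot":[0,0,0]},
    {"gripper":1,"linear":[0,0,0],"delta_rot":[0,0,0]},
    {"gripper":1,"linear":[0,0,0],"delta_rot":[0,0,0]}
  ]
}}

```text
clock: 17.9
position: [0.4237, -0.3246, 0.025]
ee_rot: [0.001, 0.702, 0.713, 0.0]
contact_force: [0.7, 1.1, 5.8]
width: 0.0235
gripper_force: 29.7
```

{"api": "send_rows", "payload": {
  "increments": [
    {"gripper":1,"linear":[0,0,0.015],"delta_rot":[0,0,0]},
    {"gripper":1,"linear":[0,0,0.045],"delta_rot":[0,0,0]},
    {"gripper":1,"linear":[0,0,0.075],"delta_rot":[0,0,0]},
    {"gripper":1,"linear":[0.01,0.004,0.09],"delta_rot":[0,0,0]},
    {"gripper":1,"linear":[0.04,0.018,0.09],"delta_rot":[0,0,0.04]},
    {"gripper":1,"linear":[0.075,0.033,0.09],"delta_rot":[0,0,0.08]},
    {"gripper":1,"linear":[0.11,0.048,0.09],"delta_rot":[0,0,0.12]},
    {"gripper":1,"linear":[0.14,0.062,0.09],"delta_rot":[0,0,0.152]}
  ]
}}

```text
clock: 18.7
position: [0.5643, -0.2614, 0.1139]
ee_rot: [0.0, 0.645, 0.764, 0.0]
contact_force: [0.0, -0.5, -0.5]
width: 0.0231
gripper_force: 29.5
```

{"api": "send_rows", "payload": {
  "increments": [
    {"gripper":1,"linear":[0.016,0.007,0],"delta_rot":[0,0,0]},
    {"gripper":1,"linear":[0.016,0.007,0],"delta_rot":[0,0,0]},
    {"gripper":1,"linear":[0.016,0.007,0],"delta_rot":[0,0,0]},
    {"gripper":1,"linear":[0.016,0.007,0],"delta_rot":[0,0,0]},
    {"gripper":1,"linear":[0.016,0.007,0],"delta_rot":[0,0,0]}
  ]
}}

```text
clock: 19.2
position: [0.5776, -0.2557, 0.1139]
ee_rot: [-0.0, 0.646, 0.763, -0.0]
contact_force: [0.1, -0.3, -0.0]
width: 0.0231
gripper_force: 29.5
```

{"api": "send_rows", "payload": {
  "increments": [
    {"gripper":1,"linear":[0,0,-0.025],"delta_rot":[0,0,0]},
    {"gripper":1,"linear":[0,0,-0.05],"delta_rot":[0,0,0]},
    {"gripper":1,"linear":[0,0,-0.065],"delta_rot":[0,0,0]},
    {"gripper":1,"linear":[0,0,-0.075],"delta_rot":[0,0,0]},
    {"gripper":1,"linear":[0,0,-0.082],"delta_rot":[0,0,0]},
    {"gripper":1,"linear":[0,0,-0.087],"delta_rot":[0,0,0]},
    {"gripper":1,"linear":[0,0,-0.09],"delta_rot":[0,0,0]},
    {"gripper":1,"linear":[0,0,-0.09],"delta_rot":[0,0,0]}
  ]
}}

```text
clock: 20.0
position: [0.5792, -0.2554, 0.0251]
ee_rot: [0.001, 0.645, 0.764, 0.0]
contact_force: [-1.1, 0.6, 3.0]
width: 0.0234
gripper_force: 29.5
```

{"api": "send_rows", "payload": {
  "increments": [
    {"gripper":0.3,"linear":[0,0,0],"delta_rot":[0,0,0]},
    {"gripper":0.1,"linear":[0,0,0],"delta_rot":[0,0,0]},
    {"gripper":-0.2,"linear":[0,0,0],"delta_rot":[0,0,0]},
    {"gripper":-0.5,"linear":[0,0,0],"delta_rot":[0,0,0]},
    {"gripper":-0.5,"linear":[0,0,0],"delta_rot":[0,0,0]},
    {"gripper":-0.5,"linear":[0,0,0.025],"delta_rot":[0,0,0]},
    {"gripper":-0.5,"linear":[0,0,0.06],"delta_rot":[0,0,0]},
    {"gripper":-0.5,"linear":[0,0,0.09],"delta_rot":[0,0,0]}
  ]
}}

```text
clock: 20.8
position: [0.5789, -0.255, 0.1148]
ee_rot: [-0.0, 0.645, 0.764, 0.0]
contact_force: [0.7, -0.4, 0.1]
width: 0.0639
gripper_force: 0.0
```

{"api": "send_rows", "payload": {
  "increments": [
    {"gripper":-0.5,"linear":[-0.02,0.003,0],"delta_rot":[0,0,-0.02]},
    {"gripper":-0.5,"linear":[-0.055,0.008,0],"delta_rot":[0,0,-0.06]},
    {"gripper":-0.5,"linear":[-0.09,0.013,0],"delta_rot":[0,0,-0.09]},
    {"gripper":-0.5,"linear":[-0.125,0.018,0],"delta_rot":[0,0,-0.13]},
    {"gripper":-0.5,"linear":[-0.15,0.022,0],"delta_rot":[0,0,-0.152]},
    {"gripper":-0.5,"linear":[-0.156,0.023,0],"delta_rot":[0,0,-0.152]},
    {"gripper":-0.5,"linear":[-0.156,0.023,0],"delta_rot":[0,0,-0.152]},
    {"gripper":-0.5,"linear":[-0.156,0.023,0],"delta_rot":[0,0,-0.152]}
  ]
}}

```text
clock: 21.6
position: [0.4244, -0.2328, 0.1142]
ee_rot: [0.001, 0.701, 0.713, 0.0]
contact_force: [0.5, -0.5, -0.5]
width: 0.0645
gripper_force: 0.0
```

Run:
```python
from rig import get_state, optics
from h import *
s=get_state();d=optics.get_image('wrist');print({k:s[k] for k in('clock','position','ee_rot','width','contact_force')})
im=d['pixels'];cv2.imwrite('pics/w7.png',im)
uv,a=blob(im,(0,0,0),(180,255,30),(250,205,310,260));print('black',uv,a,wray(s,d,uv,.06))
```

```text
{'clock': 21.6, 'position': array([ 0.42442553, -0.23280156,  0.11424016]), 'ee_rot': array([1.22822871e-03, 7.01388648e-01, 7.12777904e-01, 3.40001936e-04]), 'width': 0.0644812001000987, 'contact_force': array([ 0.51610891, -0.50856437, -0.52397419])}Traceback (most recent call last):
  File "<stdin>", line 5, in <module>
  File "h.py", line 10, in blob
    i=1+np.argmax(s[1:,4]);return c[i]+[x0,y0],s[i,4]
        ~~~~~~~~~^^^^^^^^^
    return _wrapfunc(a, 'argmax', axis=axis, out=out, **kwds)
    return bound(*args, **kwds)
ValueError: attempt to get argmax of an empty sequence
```

View pics/w7.png

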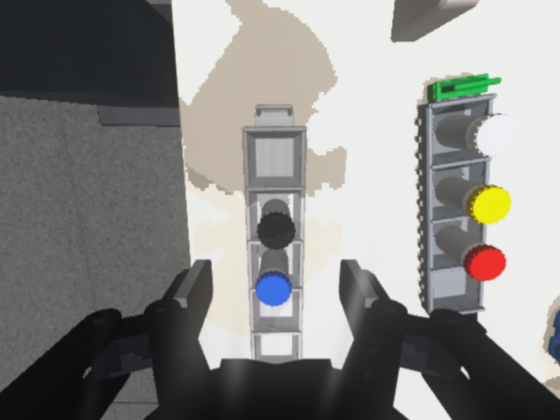

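White, yellow and red stand in the first three wells. Black (276,230) lies on the gripper centre line, as red did.

{"api": "send_rows", "payload": {
  "increments": [
    {"gripper":-0.5,"linear":[-0.0005,0.0005,-0.03],"delta_rot":[0,0,0]},
    {"gripper":-0.5,"linear":[-0.0005,0.0005,-0.06],"delta_rot":[0,0,0]},
    {"gripper":-0.5,"linear":[-0.0005,0.0005,-0.08],"delta_rot":[0,0,0]},
    {"gripper":-0.5,"linear":[-0.0005,0.0005,-0.09],"delta_rot":[0,0,0]},
    {"gripper":-0.5,"linear":[-0.0005,0.0005,-0.09],"delta_rot":[0,0,0]},
    {"gripper":0.2,"linear":[-0.0005,0.0005,-0.09],"delta_rot":[0,0,0]},
    {"gripper":0.4,"linear":[-0.0005,0.0005,-0.09],"delta_rot":[0,0,0]},
    {"gripper":1,"linear":[-0.0005,0.0005,-0.09],"delta_rot":[0,0,0]}
  ]
}}

```text
clock: 22.45
position: [0.4233, -0.2321, 0.0249]
ee_rot: [0.001, 0.701, 0.713, 0.0]
contact_force: [-1.0, -0.4, 2.8]
width: 0.0231
gripper_force: 31.8
```

{"api": "send_rows", "payload": {
  "increments": [
    {"gripper":1,"linear":[0,0,0],"delta_rot":[0,0,0]},
    {"gripper":1,"linear":[0,0,0],"delta_rot":[0,0,0]},
    {"gripper":1,"linear":[0,0,0],"delta_rot":[0,0,0]}
  ]
}}

```text
clock: 22.75
position: [0.4233, -0.2321, 0.0249]
ee_rot: [0.001, 0.701, 0.713, 0.0]
contact_force: [1.1, 0.6, 6.1]
width: 0.0234
gripper_force: 32.1
```

{"api": "send_rows", "payload": {
  "increments": [
    {"gripper":1,"linear":[0,0,0.015],"delta_rot":[0,0,0]},
    {"gripper":1,"linear":[0,0,0.045],"delta_rot":[0,0,0]},
    {"gripper":1,"linear":[0,0,0.075],"delta_rot":[0,0,0]},
    {"gripper":1,"linear":[0.01,-0.004,0.09],"delta_rot":[0,0,0]},
    {"gripper":1,"linear":[0.04,-0.017,0.09],"delta_rot":[0,0,0.04]},
    {"gripper":1,"linear":[0.075,-0.032,0.09],"delta_rot":[0,0,0.08]},
    {"gripper":1,"linear":[0.11,-0.047,0.09],"delta_rot":[0,0,0.12]},
    {"gripper":1,"linear":[0.145,-0.061,0.09],"delta_rot":[0,0,0.152]}
  ]
}}

```text
clock: 23.55
position: [0.5683, -0.2929, 0.1138]
ee_rot: [-0.0, 0.645, 0.764, -0.0]
contact_force: [0.6, 0.2, -0.1]
width: 0.0228
gripper_force: 31.4
```

{"api": "send_rows", "payload": {
  "increments": [
    {"gripper":1,"linear":[0.018,-0.008,0],"delta_rot":[0,0,0]},
    {"gripper":1,"linear":[0.018,-0.008,0],"delta_rot":[0,0,0]},
    {"gripper":1,"linear":[0.018,-0.008,0],"delta_rot":[0,0,0]},
    {"gripper":1,"linear":[0.018,-0.008,0],"delta_rot":[0,0,0]},
    {"gripper":1,"linear":[0.018,-0.008,0],"delta_rot":[0,0,0]}
  ]
}}

```text
clock: 24.05
position: [0.5841, -0.2999, 0.114]
ee_rot: [-0.0, 0.645, 0.764, -0.0]
contact_force: [0.4, -0.0, -0.4]
width: 0.0232
gripper_force: 31.4
```

{"api": "send_rows", "payload": {
  "increments": [
    {"gripper":1,"linear":[0.0005,-0.0005,-0.025],"delta_rot":[0,0,0]},
    {"gripper":1,"linear":[0.0005,-0.0005,-0.05],"delta_rot":[0,0,0]},
    {"gripper":1,"linear":[0.0005,-0.0005,-0.065],"delta_rot":[0,0,0]},
    {"gripper":1,"linear":[0.0005,-0.0005,-0.075],"delta_rot":[0,0,0]},
    {"gripper":1,"linear":[0.0005,-0.0005,-0.082],"delta_rot":[0,0,0]},
    {"gripper":1,"linear":[0.0005,-0.0005,-0.087],"delta_rot":[0,0,0]},
    {"gripper":1,"linear":[0.0005,-0.0005,-0.09],"delta_rot":[0,0,0]},
    {"gripper":1,"linear":[0.0005,-0.0005,-0.09],"delta_rot":[0,0,0]}
  ]
}}

```text
clock: 24.85
position: [0.5863, -0.3013, 0.0249]
ee_rot: [0.001, 0.645, 0.764, 0.0]
contact_force: [-0.5, -0.2, 2.3]
width: 0.0228
gripper_force: 31.7
```

Black is on the floor of its well, so I release it, rise and back off for a clear view.

{"api": "send_rows", "payload": {
  "increments": [
    {"gripper":0.3,"linear":[0,0,0],"delta_rot":[0,0,0]},
    {"gripper":0.1,"linear":[0,0,0],"delta_rot":[0,0,0]},
    {"gripper":-0.2,"linear":[0,0,0],"delta_rot":[0,0,0]},
    {"gripper":-0.5,"linear":[0,0,0],"delta_rot":[0,0,0]},
    {"gripper":-0.5,"linear":[0,0,0],"delta_rot":[0,0,0]},
    {"gripper":-0.5,"linear":[0,0,0.025],"delta_rot":[0,0,0]},
    {"gripper":-0.5,"linear":[0,0,0.06],"delta_rot":[0,0,0]},
    {"gripper":-0.5,"linear":[0,0,0.09],"delta_rot":[0,0,0]}
  ]
}}

```text
clock: 25.65
position: [0.5859, -0.301, 0.1148]
ee_rot: [-0.0, 0.645, 0.764, 0.0]
contact_force: [0.5, -0.4, 0.1]
width: 0.0641
gripper_force: 0.0
```

{"api": "send_rows", "payload": {
  "increments": [
    {"gripper":-0.5,"linear":[-0.02,-0.01,0.03],"delta_rot":[0,0,0]},
    {"gripper":-0.5,"linear":[-0.05,-0.03,0.06],"delta_rot":[0,0,0]},
    {"gripper":-0.5,"linear":[-0.08,-0.05,0.09],"delta_rot":[0,0,0]},
    {"gripper":-0.5,"linear":[-0.11,-0.07,0.1],"delta_rot":[0,0,0]},
    {"gripper":-0.5,"linear":[-0.14,-0.09,0.1],"delta_rot":[0,0,0]},
    {"gripper":-0.5,"linear":[-0.16,-0.1,0.1],"delta_rot":[0,0,0]},
    {"gripper":-0.5,"linear":[-0.16,-0.1,0.1],"delta_rot":[0,0,0]},
    {"gripper":-0.5,"linear":[-0.16,-0.1,0.1],"delta_rot":[0,0,0]}
  ]
}}

```text
clock: 26.45
position: [0.4259, -0.401, 0.2139]
ee_rot: [0.0, 0.646, 0.764, 0.0]
contact_force: [-0.3, -0.2, -1.0]
width: 0.0641
gripper_force: 0.0
```

Run:
```python
from rig import get_state, optics
import cv2
s=get_state();print(s['clock'],s['position'],s['contact_force'])
cv2.imwrite('pics/w8.png',optics.get_image('wrist')['pixels'])
cv2.imwrite('pics/side8.png',optics.get_image('side')['pixels'])
```

```text
26.45 [ 0.42588325 -0.40100578  0.21389536] [-0.32341608 -0.17984898 -0.96713893]
```

View pics/w8.png

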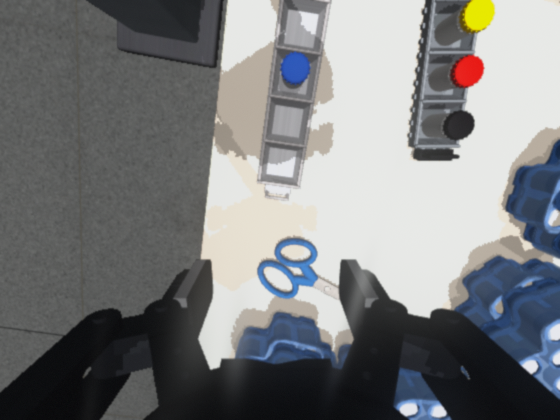

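View pics/side8.png

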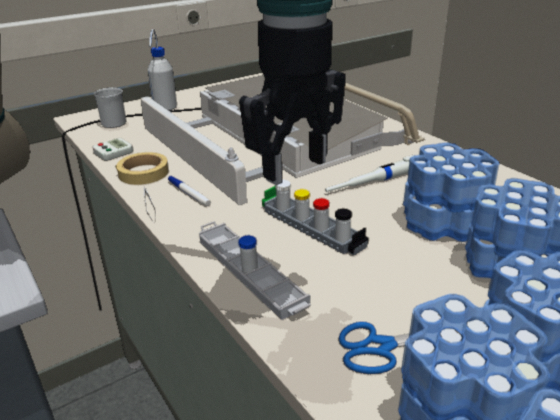

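The side view shows all four cassette vials upright: white (284,190), yellow (302,196), red (321,205) and black (343,215) beside the black flag. Blue (248,243) stands upright in the rack.

```bash
python3 -c "
from rig import sign_off
print(sign_off())"
```

```text
the job is handed in; nothing more can be done
None
```

I've handed in the job after about 26 s on the robot's clock: the blue vial is in the rack's middle well, and white, yellow, red and black stand upright in the cassette from the green flag to the black one.

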